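# Open the bench clamp by its ratchet release

## Task

Open the bar clamp on the bench fully for the next glue-up: with your fingertips press down the ribbed release plate on its sliding jaw and, keeping it pressed, push the jaw back along the rails, away from the fixed jaw, until it meets the end stop; then let go and come clear. Pick nothing up, and leave the pine block in the clamp and the things around it where they are.

Things in the scene. Friction and masses are not known exactly. Their poses are not given: they have to be found in the camera images.
- clamp: bench bar clamp fixed to the bench top. Two aluminium rails, 325 mm long and 58 mm wide over both, 22 mm high, with a toothed rack between them, run along the clamp's own y axis (x across, z up; origin on the bench top, near mid-length). The grey fixed jaw, 40 mm high above the rails, stands at the -y end with its face at y = -130 mm. A low grey end stop (16 mm above the rails) stands at the +y end. The sliding jaw between them opens toward +y, away from the fixed jaw
- release_top (a point): centre of the top of the release plate: a ribbed steel plate, 46 mm (clamp x) by 48 mm (clamp y), carried by the sliding jaw, top 66 mm above the bench when up. It goes straight down against a spring (about 3 N to start, 7 N at the bottom) and comes up again when let go. It moves with the jaw. In front of it (-y) the jaw's face plate reaches 56 mm above the bench, behind it (+y) the push plate rises to 100 mm
- push_plate (a point): point on the front (-y) face of the jaw's push plate, an upright grey plate 54 mm wide and 12 mm thick that rises directly behind (+y of) the release plate from 28 to 100 mm above the bench; the point lies 85 mm above the bench and 27 mm in +y from the centre of the release plate. Pushing this face toward +y slides the jaw back
- clamp_jaw (a joint): slide of the jaw along the clamp's +y, in m: 0 = shut on the fixed jaw, 0.175 = fully back at the end stop. Slides with about 3 N plus 12 N per m/s when released and stays where left. While the release is up the ratchet blocks opening (after at most 8 mm of play, one tooth); closing is possible. A finger pressing on the release also drags the jaw along by friction, either way
- clamp_release (a joint): travel of the release plate, m: 0 = up (ratchet locked), 0.012 = bottomed. The ratchet is free from about 0.0045 on, only as long as the plate is kept down; left alone with the pawl on a tooth crest it may stand up to 0.0045 down
- work_block: pine block, 34x52x31 mm, standing loose on the rails 3 to 8 mm from the fixed jaw, its 34 mm along the clamp; origin at the centre of its underside, 22 mm above the bench
- wagon_bench_1: bystander: blue model wagon, 32x139x41 mm, loose on the bench; origin at the centre of its underside
- screwdriver_1: bystander: screwdriver, 24x197x24 mm, lying, loose on the bench; origin at the centre of its underside
- paint_jar_1: bystander: small paint jar, 30 mm across, 42 mm high, loose on the bench; origin at the centre of its underside
- nut_m8_1: bystander: hex nut, 22 mm across, 10 mm high, loose on the bench; origin at the centre of its underside
- nut_m8_2: bystander: hex nut, 22 mm across, 10 mm high, loose on the bench; origin at the centre of its underside
- pliers: bystander: pliers, 42x147x10 mm, lying, loose on the bench; origin at the centre of its underside
- sanding_block: bystander: cork sanding block, 46x75x24 mm, loose on the bench; origin at the centre of its underside
There are look-alikes about, which are no part of the job. Leave any orange or red look-alike of the work_block alone.

How it is judged:
By the outcome, as a careful person would: the job done as asked, in the order asked, and still so for the second after the job is handed in, with the robot touching nothing.
It also fails if it takes over 32 s, if anything falls off the work surface, if the arm or the gripper's body presses on something with over 40 N, if the wrist force passes 120 N, or if a joint passes its speed limit or range.

## Robot

A 6-joint arm with a two-finger parallel gripper is mounted at the origin on a cart in front of the work surface, level with it; the furniture and walls round the work are solid. World frame = base frame: x ahead of the robot, y to its left, z up, the work surface at z = 0. Lengths are in m, angles in rad, forces in N, time in s.
With the tool pointing down it reaches from about 0.375 to 0.975 m from the base axis. Payload 3.8 kg.
Tool frame: the origin (TCP) lies midway between the tips of the shut fingers; the grasp point (between the pads) lies 19 mm behind it; z points along the fingers, y is the direction in which the jaws open and shut (so a half turn about z gives the same grasp; the last joint's range is limited). The gripper opens to 85 mm and grips with 20 to 120 N. Pads are 22 mm wide; open, the fingers measure 114 mm over their backs; the gripper's body (76 mm by 85 mm) begins 54 mm behind the grasp point. The pads swing forward as they close: fully open they stand 13 mm farther back than shut.
Start: joints at [-1.225, 0.264, 1.604, -0, 1.274, -0.037], TCP at [0.252, -0.626, 0.231] pointing down, gripper open.
Joint ranges: [-2.63, 2.63], [-0.94, 2.18], [0.31, 2.57], [-1.31, 4.45], [0, 2.66], [-2.55, 2.55]. Speed limits (rad/s): [2.57, 2.57, 3.14, 3.14, 3.14, 3.14].

## Interface

Orientations are given as a rotation vector (axis times angle).
In Python, from workcell import bot gives the robot as it stands.
- The arm moves only by the tool arm_command, never from a script. Its argument "targets" is text: rows parted by semicolons, each of 7 numbers parted by spaces: the shift along the tool's x, y, z in mm, then the turn, a rotation vector about the tool's x, y, z in degrees, then the opening, from 0 (shut) to 1 (fully open). A call has 1 to 10 rows; each row is the pose to reach, as a shift and turn from the pose commanded when the call began, along the tool's axes at that moment; what a row does not reach only later rows make up. A row lasts 1/12 s, in which the tool goes at most 41.7 mm and 7.16 degrees, less where a joint would pass 70% of its speed; a pose out of reach is approached as far as the arm can. A call with a gripper value outside its range is refused whole. The fingers move at their own pace and stop on an object; "newtons" is the grip in N (left out, the last holds). Time passes only in rows, so rows that repeat a pose let the fingers close. It gives the time, the measured TCP pose, the force and the opening at its end, in the units of the state.
- bot.read_state(): the state, without advancing time (a new reading comes with each control period).
- bot.read_camera(name): name is "side" or "top"; returns (picture, depth): 384x512x3 uint8, blue, green, red; 384x512 float32, m along the optical axis (not along the pixel's ray), 0 where there is no reading.
- bot.camera_params(name): a dict with "fov_y" (degrees; the focal length in pixels is half the picture's height over the tangent of half this angle, whatever the lens; pixels are square), "cx", "cy" (the principal point, pixels), "xyz" and "rotation" of the camera in the world. Camera axes: x right, y up, looking along -z (the intrinsics and any distortion apply to the point x, -y, -z); pixel columns grow to the right and rows downward; lengths in m; the calibration is good to about 2 mm. A picture is of the moment at which its call begins. camera_params takes no time and is no camera call.
- bot.finish_job(): hands the job in, once; it reports no verdict.
The state is a dict: "time": time; "q": joint angles; "joint_vel": joint speeds; "joint_torque": joint torques, N m; "tool_pos": TCP position; "tcp_rot": TCP orientation; "wrist_force": force on the tool from outside, world axes, zero at the start; "torque": the same for the moment, N m; "width": opening from 0.0 (shut) to 1.0 (fully open).
Only numpy, scipy, OpenCV 4.12 (cv2) and the standard library are available. Lean on these libraries where they do the work, as an engineer would, in place of code of your own. Each camera call takes 0.05 s, during which the arm holds its last target.

## Working session

There is one attempt and no reset: what is moved stays moved. The work goes in short steps, Python scripts to look and compute and a tool call to move; the robot and the scene stay as the last step left them, time stands still between calls to the robot, and variables do not carry over. Pictures are saved under pics/ and viewed, and the job is handed in when it is done.

Besides the shell and the picture viewer there is one more tool, called after "Call:" as name(argument=value, ...), one argument or row to a line, values as JSON. arm_command: Moves the arm, as the interface text tells. Its arguments: {"type":"object","properties":{"targets":{"type":"string"},"newtons":{"type":"number"}},"required":["targets"]}

```bash
mkdir -p pics; ls; python3 - <<'E'
from workcell import bot
import cv2,numpy as np
for n in ("top","side"):
    im,d=bot.read_camera(n); cv2.imwrite(f"pics/{n}0.png",im); np.save(f"{n}0.npy",d); print(n,bot.camera_params(n))
print(bot.read_state())
E
```

```text
pics
top {'fov_y': 52.99892030837034, 'cx': 251.2265587420219, 'cy': 195.33717597955678, 'xyz': array([ 0.4388983 , -0.01992067,  1.03184696]), 'rotation': array([ 0.09024272, -0.0760875 , -1.58348808])}
side {'fov_y': 55.27629155829284, 'cx': 260.86281464549904, 'cy': 191.14961417882998, 'xyz': array([1.25648045, 0.21641791, 0.86536947]), 'rotation': array([0.49662601, 0.70105247, 1.78877441])}
{'time': 0.1, 'q': array([-1.22488064e+00,  2.64682663e-01,  1.60525384e+00, -5.11502297e-05,
        1.27370647e+00, -3.68970190e-02]), 'joint_vel': array([-0.00062815, -0.00052907, -0.00506012,  0.00018162,  0.00059357,
       -0.00100749]), 'joint_torque': array([ 8.70177155e-04, -5.16707182e+01, -3.68589127e+01,  2.18303421e-05,
        6.34548749e-03, -2.22936166e-05]), 'tool_pos': array([ 0.25189041, -0.6255172 ,  0.2300744 ]), 'tcp_rot': array([-3.08223378e+00, -5.97294978e-01,  5.71161273e-04]), 'wrist_force': array([-0.84552958, -0.16884923,  0.24255251]), 'torque': array([ 0.00800597,  0.02798705, -0.0262749 ]), 'width': 1.0037689453980048}
```

View pics/top0.png

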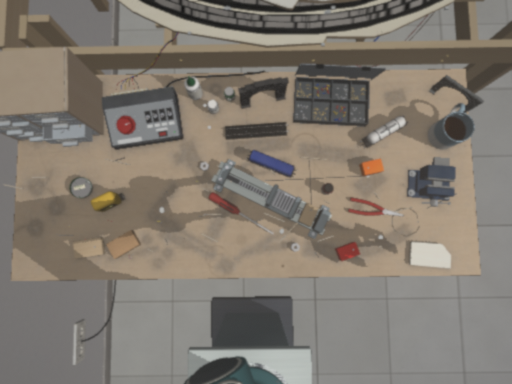

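View pics/side0.png

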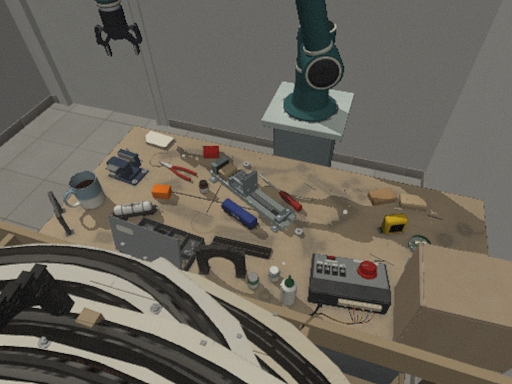

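```bash
cat > h.py <<'E'
import numpy as np,cv2
from scipy.spatial.transform import Rotation as R
from workcell import bot
def K(p): 
    f=192/np.tan(np.radians(p['fov_y']/2)); return f
def pts(n,d,uv):
    p=bot.camera_params(n); f=K(p); uv=np.atleast_2d(uv).astype(float)
    z=np.array([d[int(round(v)),int(round(u))] for u,v in uv])
    c=np.c_[(uv[:,0]-p['cx'])/f*z,-(uv[:,1]-p['cy'])/f*z,-z]
    return c@R.from_rotvec(p['rotation']).as_matrix().T+p['xyz']
def plane(n,uv,h):
    p=bot.camera_params(n); f=K(p); uv=np.atleast_2d(uv).astype(float)
    c=np.c_[(uv[:,0]-p['cx'])/f,-(uv[:,1]-p['cy'])/f,-np.ones(len(uv))]@R.from_rotvec(p['rotation']).as_matrix().T
    return p['xyz']+c*((h-p['xyz'][2])/c[:,2])[:,None]
def cloud(n,d):
    v,u=np.mgrid[:384,:512]; 
    p=bot.camera_params(n); f=K(p); z=d.ravel()
    c=np.c_[(u.ravel()-p['cx'])/f*z,-(v.ravel()-p['cy'])/f*z,-z]
    return (c@R.from_rotvec(p['rotation']).as_matrix().T+p['xyz']).reshape(384,512,3)
def proj(n,P):
    p=bot.camera_params(n); f=K(p); c=(np.atleast_2d(P)-p['xyz'])@R.from_rotvec(p['rotation']).as_matrix()
    return np.c_[p['cx']+f*c[:,0]/-c[:,2],p['cy']-f*c[:,1]/-c[:,2]]
E
python3 - <<'E'
from h import *
for n,b in (("top",(195,145,345,255)),("side",(195,140,315,240))):
    im=cv2.imread(f"pics/{n}0.png"); d=np.load(n+"0.npy")
    x0,y0,x1,y1=b; k=5
    cv2.imwrite(f"pics/{n}0c.png",cv2.resize(im[y0:y1,x0:x1],None,fx=k,fy=k,interpolation=cv2.INTER_CUBIC))
    z=cloud(n,d)[...,2]; g=(np.clip(z,0,.11)/.11*255).astype(np.uint8)
    cv2.imwrite(f"pics/{n}0z.png",cv2.resize(cv2.applyColorMap(g,2)[y0:y1,x0:x1],None,fx=k,fy=k,interpolation=0))
d=np.load("top0.npy"); print(pts("top",d,[(40,230),(440,230),(200,260),(350,90),(215,60),(150,220)]).round(4))
d=np.load("side0.npy"); print(pts("side",d,[(150,150),(330,190),(440,200),(215,230),(330,230)]).round(4))
E
```

```text
[[ 0.4633  0.5575 -0.0015]
 [ 0.4484 -0.5105  0.0021]
 [ 0.378   0.127  -0.0019]
 [ 0.8274 -0.282   0.0263]
 [ 0.9061  0.0795  0.0526]
 [ 0.4858  0.2606  0.0019]]
[[ 0.437  -0.4799 -0.001 ]
 [ 0.4334  0.1707  0.0009]
 [ 0.3719  0.5036  0.0027]
 [ 0.6936 -0.1173  0.0011]
 [ 0.5908  0.2013  0.002 ]]
```

View pics/top0c.png

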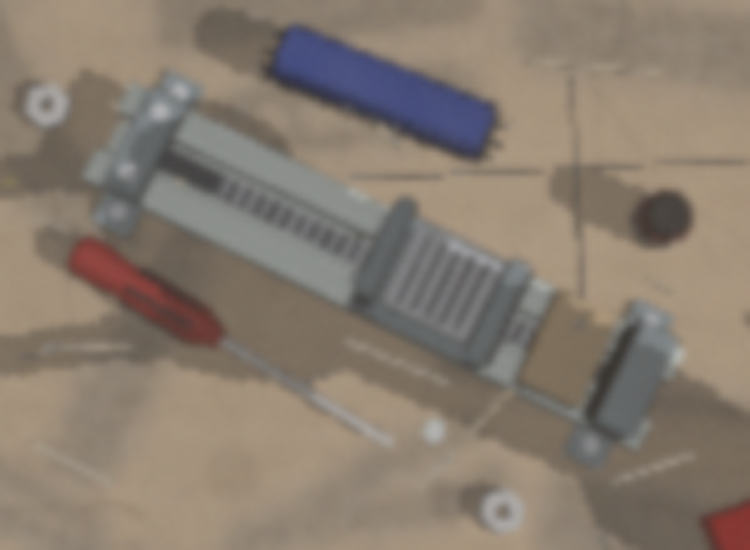

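View pics/side0c.png

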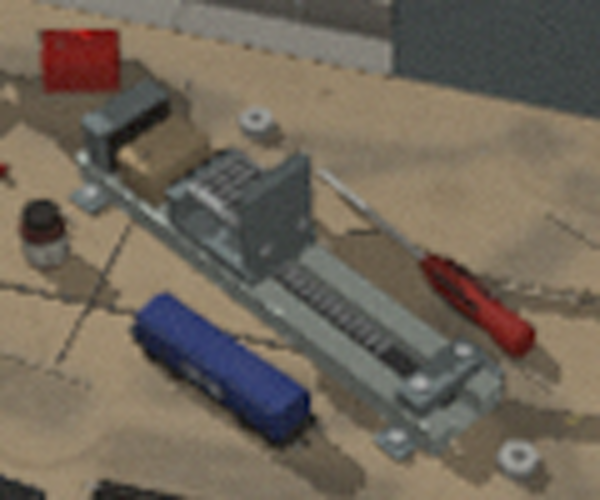

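View pics/top0z.png

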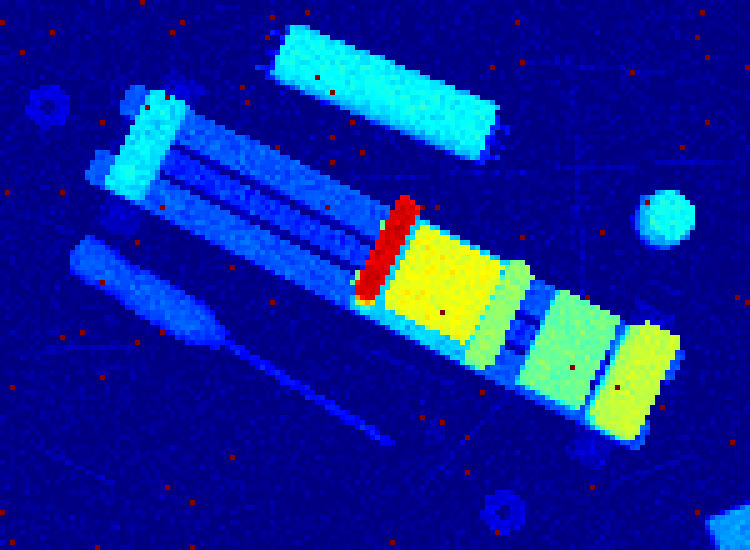

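View pics/side0z.png

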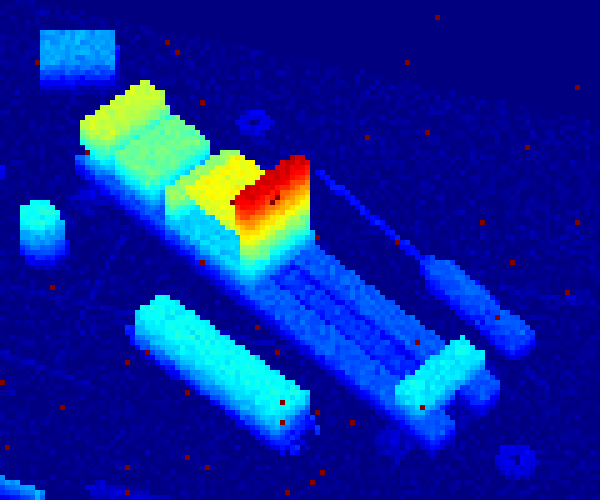

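```bash
python3 - <<'E'
from h import *
for n,b in (("top",(195,145,345,255)),("side",(195,140,315,240))):
    d=np.load(n+"0.npy"); P=cloud(n,d); z=cv2.medianBlur(P[...,2].astype(np.float32),3)
    x0,y0,x1,y1=b; roi=np.zeros(z.shape,bool); roi[y0:y1,x0:x1]=1
    for lab,lo,hi in (("push",.09,.108),("release/fixed",.0585,.075),("face/block",.048,.0585),("low",.033,.044)):
        m=(roi&(z>lo)&(z<hi)&(d>0)).astype(np.uint8)
        k,L,st,_=cv2.connectedComponentsWithStats(m,connectivity=4)
        for i in range(1,k):
            if st[i,4]<30: continue
            q=P[L==i]; med=np.median(q,0); q=q[np.abs(q-med).max(1)<.15]
            r=cv2.minAreaRect((q[:,:2]*1000).astype(np.float32))
            v,u=np.nonzero(L==i)
            print(n,lab,"px",u.mean().round(),v.mean().round(),"N",len(q),"med",q.mean(0).round(4),"rect c",np.round(r[0],1),"sz",np.round(r[1],1),"ang",round(r[2],1))
E
```

```text
top push px 272.0 194.0 N 107 med [ 0.5399 -0.0625  0.1002] rect c [540.3 -62.7] sz [11.  53.5] ang 62.5
top release/fixed px 283.0 201.0 N 359 med [ 0.5253 -0.0917  0.0655] rect c [525. -92.] sz [53.7 45.3] ang 63.4
top release/fixed px 322.0 221.0 N 217 med [ 0.4754 -0.1881  0.0622] rect c [ 476.1 -188.1] sz [25.5 56.8] ang 63.4
top face/block px 294.0 208.0 N 126 med [ 0.5092 -0.1204  0.0557] rect c [ 510.5 -120.9] sz [16.2 58.1] ang 65.9
top face/block px 308.0 214.0 N 276 med [ 0.4923 -0.1566  0.0524] rect c [ 495.7 -158.6] sz [34.  59.6] ang 64.1
top low px 272.0 163.0 N 503 med [ 0.6294 -0.0661  0.0403] rect c [630.7 -66.1] sz [117.   30.7] ang 66.8
top low px 224.0 174.0 N 181 med [0.6024 0.0595 0.0388] rect c [602.8  59.6] sz [21.4 57.3] ang 63.4
top low px 328.0 188.0 N 79 med [ 0.5612 -0.2114  0.0411] rect c [ 561.1 -212.3] sz [23.1 22.8] ang 69.5
top low px 277.0 210.0 N 83 med [ 0.5049 -0.0774  0.0376] rect c [508.  -77.9] sz [67.3 14.1] ang 62.5
side push px 249.0 176.0 N 82 med [ 0.5453 -0.0618  0.0979] rect c [544.1 -61.1] sz [13.  50.4] ang 65.9
side release/fixed px
[... 374 characters left out ...]
-0.1249  0.056 ] rect c [ 512.9 -123.3] sz [14.8 57.3] ang 69.9
side face/block px 250.0 187.0 N 37 med [ 0.5477 -0.0592  0.0544] rect c [546.4 -58.3] sz [ 8.5 50.4] ang 59.7
side low px 221.0 175.0 N 37 med [ 0.5138 -0.1693  0.039 ] rect c [ 514.3 -170. ] sz [67.8 14.6] ang 77.4
side low px 203.0 183.0 N 47 med [ 0.5649 -0.2103  0.0407] rect c [ 563.  -210.9] sz [19.9 22.9] ang 82.1
side low px 240.0 188.0 N 125 med [ 0.5442 -0.0946  0.0375] rect c [545.5 -92.1] sz [90.3 42.1] ang 89.8
side low px 238.0 211.0 N 339 med [ 0.6359 -0.0643  0.0402] rect c [632.2 -65.9] sz [120.3  30.9] ang 67.4
side low px 282.0 214.0 N 128 med [0.6068 0.0605 0.0388] rect c [605.6  59.5] sz [23.3 57.2] ang 64.3
```

```bash
cat >> h.py <<'E'
Y=np.array([.455,.890,0]);Y/=np.linalg.norm(Y);X=np.array([Y[1],-Y[0],0])
def delta(target,xaxis=Y):
    s=bot.read_state(); r=R.from_rotvec(s['tcp_rot']).as_matrix()
    z=np.array([0,0,-1.]);T=np.c_[xaxis,np.cross(z,xaxis),z]
    print("shift mm",(r.T@(target-s['tool_pos'])*1000).round(1),"turn deg",np.degrees(R.from_matrix(r.T@T).as_rotvec()).round(2),"F",s['wrist_force'].round(2),"t",s['time'],"w",round(s['width'],3))
C=np.array([.527,-.0914,0])
E
python3 - <<'E'
from h import *
delta(C+8e-3*Y+[0,0,.2])
delta(C+8e-3*Y+[0,0,.12])
E
```

```text
shift mm [ 460.7 -397.9   30.9] turn deg [-1.100e-01 -4.000e-02 -4.099e+01] F [-0.85 -0.17  0.24] t 0.1 w 1.004
shift mm [ 460.7 -397.7  110.9] turn deg [-1.100e-01 -4.000e-02 -4.099e+01] F [-0.85 -0.17  0.24] t 0.1 w 1.004
```

Call:
arm_command(
  targets="460 -398 30 0 0 -41 0;460 -398 30 0 0 -41 0;460 -398 30 0 0 -41 0;460 -398 30 0 0 -41 0;460 -398 30 0 0 -41 0;460 -398 30 0 0 -41 0;460 -398 30 0 0 -41 0;460 -398 30 0 0 -41 0;460 -398 30 0 0 -41 0;460 -398 30 0 0 -41 0",
  newtons=40,
)

```text
time: 0.93
tool_pos: [0.4425, -0.2539, 0.2103]
tcp_rot: [-2.68, -1.639, 0.0]
wrist_force: [0.8, -0.7, -0.4]
width: -0.002
```

```bash
python3 - <<'E'
from h import *
print(bot.read_state()['tool_pos'])
delta(C+8e-3*Y+[0,0,.12])
E
```

```text
[ 0.4425164  -0.25390905  0.21032884]
shift mm [191.1   1.3  90.3] turn deg [-0.02 -0.   -0.01] F [ 0.83 -0.71 -0.42] t 0.9333 w -0.002
```

Call:
arm_command(
  targets="190 0 10 0 0 0 0;190 0 10 0 0 0 0;190 0 10 0 0 0 0;190 0 10 0 0 0 0;190 0 10 0 0 0 0;190 0 40 0 0 0 0;190 0 60 0 0 0 0;190 0 60 0 0 0 0;190 0 60 0 0 0 0",
)

```text
time: 1.68
tool_pos: [0.5272, -0.0863, 0.1491]
tcp_rot: [-2.677, -1.639, 0.005]
wrist_force: [-0.4, 0.8, 0.7]
width: 0.001
```

```bash
python3 - <<'E'
from h import *
for n,b in (("top",(225,145,345,255)),("side",(195,120,315,240))):
    im,d=bot.read_camera(n); np.save(n+"1.npy",d)
    x0,y0,x1,y1=b
    cv2.imwrite(f"pics/{n}1c.png",cv2.resize(im[y0:y1,x0:x1],None,fx=5,fy=5,interpolation=cv2.INTER_CUBIC))
print(bot.read_state()['tool_pos'])
delta(C+8e-3*Y+[0,0,.068])
E
```

```text
[ 0.52936132 -0.08721976  0.15175425]
shift mm [ 3.2 -0.3 83.8] turn deg [ 0.07 -0.02 -0.02] F [0.61 0.46 0.82] t 1.7833 w 0.001
```

View pics/side1c.png

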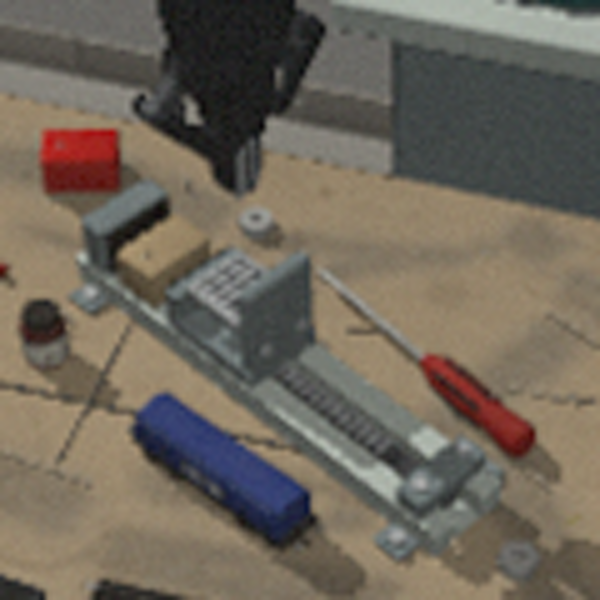

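View pics/top1c.png

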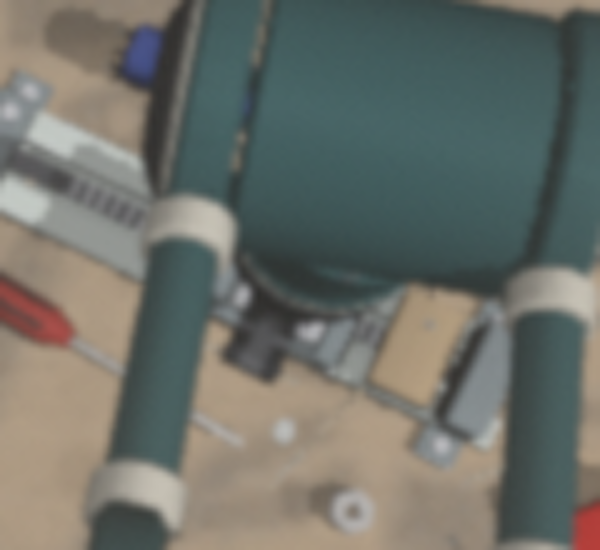

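```bash
python3 - <<'E'
from h import *
s=bot.read_state(); print(proj("side",s['tool_pos']),proj("side",C+[0,0,.066]),proj("top",C+[0,0,.066]))
P=cloud("side",np.load("side1.npy")); q=P[120:175,215:275].reshape(-1,3); q=q[(q[:,2]>.13)&(q[:,2]<.29)&(np.linalg.norm(q[:,:2]-s['tool_pos'][:2],axis=1)<.1)]
e=q-s['tool_pos']
for lo in np.arange(-.01,.12,.01):
    m=(e[:,2]>lo)&(e[:,2]<lo+.01)
    if m.sum()>2: print(lo.round(2),m.sum(),"Y",(e[m]@Y).min().round(3),(e[m]@Y).max().round(3),"X",(e[m]@X).min().round(3),(e[m]@X).max().round(3))
E
```

```text
[[241.88801637 157.56796216]] [[242.14598938 177.59886926]] [[282.87834036 200.57025017]]
0.0 11 Y -0.002 0.01 X -0.012 0.012
0.01 30 Y -0.005 0.011 X -0.012 0.015
0.02 22 Y -0.003 0.011 X -0.011 0.014
0.03 21 Y -0.001 0.012 X -0.012 0.014
0.04 35 Y 0.005 0.014 X -0.032 0.029
0.05 66 Y -0.013 0.014 X -0.039 0.036
0.06 63 Y -0.012 0.017 X -0.048 0.047
0.07 68 Y -0.002 0.019 X -0.053 0.053
0.08 104 Y -0.008 0.018 X -0.058 0.062
0.09 126 Y -0.013 0.019 X -0.06 0.062
0.1 89 Y -0.006 0.021 X -0.04 0.047
0.11 39 Y -0.006 0.012 X 0.012 0.043
```

Call:
arm_command(
  targets="2 0 40 0 0 0 0;2 0 70 0 0 0 0;2 0 80 0 0 0 0;2 0 80 0 0 0 0;2 0 80 0 0 0 0",
)

```text
time: 2.2
tool_pos: [0.5304, -0.0855, 0.0719]
tcp_rot: [2.68, 1.639, 0.001]
wrist_force: [0.5, -0.6, 0.3]
width: 0.002
```

```bash
python3 - <<'E'
from h import *
print(bot.read_state()['tool_pos'])
delta(C+8e-3*Y+[0,0,.058])
E
```

```text
[ 0.53038196 -0.08552668  0.07187068]
shift mm [ 1.2 -0.4 13.9] turn deg [ 0.05 -0.01 -0.03] F [ 0.5  -0.55  0.25] t 2.2 w 0.002
```

Call:
arm_command(
  targets="0 0 4 0 0 0 0;0 0 8 0 0 0 0;0 0 8 0 0 0 0;0 0 8 0 0 0 0",
)

```text
time: 2.53
tool_pos: [0.5318, -0.0856, 0.0646]
tcp_rot: [2.677, 1.638, 0.005]
wrist_force: [1.7, -1.1, 3.2]
width: -0.002
```

Call:
arm_command(
  targets="0 0 3 0 0 0 0;0 0 5 0 0 0 0;0 0 5 0 0 0 0;0 0 5 0 0 0 0",
)

```text
time: 2.87
tool_pos: [0.5311, -0.0853, 0.0586]
tcp_rot: [2.678, 1.639, 0.003]
wrist_force: [4.1, -0.6, 5.1]
width: 0.002
```

Call:
arm_command(
  targets="0 0 1 0 0 0 0;2 0 1 0 0 0 0;4 0 1 0 0 0 0;7 0 1 0 0 0 0;10 0 1 0 0 0 0;14 0 1 0 0 0 0;18 0 1 0 0 0 0;22 0 1 0 0 0 0;26 0 1 0 0 0 0;30 0 1 0 0 0 0",
)

```text
time: 3.7
tool_pos: [0.5436, -0.0591, 0.0571]
tcp_rot: [2.678, 1.64, -0.001]
wrist_force: [0.6, -4.2, 6.0]
width: 0.001
```

```bash
python3 - <<'E'
from h import *
s=bot.read_state();print(s['tool_pos'],(s['tool_pos']-C)@Y,(s['tool_pos']-C)@X,s['wrist_force']@Y,s['wrist_force']@X)
im,d=bot.read_camera("side")
cv2.imwrite("pics/side2c.png",cv2.resize(im[120:240,195:315],None,fx=5,fy=5,interpolation=cv2.INTER_CUBIC))
E
```

```text
[ 0.54359267 -0.0590819   0.05714441] 0.03632867361202704 6.276620693691261e-05 -3.437500246375646 2.4367776430548704
```

View pics/side2c.png

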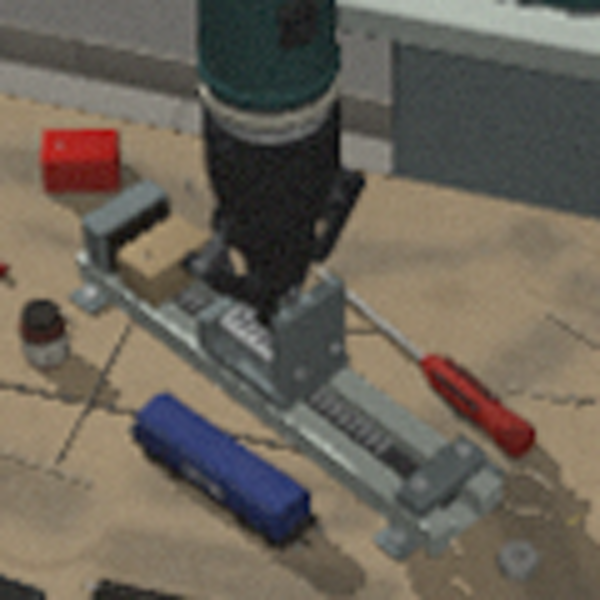

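Call:
arm_command(
  targets="6 0 0 0 0 0 0;13 0 0 0 0 0 0;21 0 0 0 0 0 0;29 0 0 0 0 0 0;37 0 0 0 0 0 0;45 0 0 0 0 0 0;53 0 0 0 0 0 0;61 0 0 0 0 0 0;68 0 0 0 0 0 0;74 0 0 0 0 0 0",
)

```text
time: 4.58
tool_pos: [0.5767, 0.0071, 0.0568]
tcp_rot: [2.679, 1.64, -0.003]
wrist_force: [-0.5, -3.8, 5.6]
width: -0.002
```

```bash
python3 - <<'E'
from h import *
s=bot.read_state();print(s['tool_pos'],(s['tool_pos']-C)@Y,(s['tool_pos']-C)@X,s['wrist_force']@Y,s['wrist_force']@X)
im,d=bot.read_camera("side"); np.save("side3.npy",d)
cv2.imwrite("pics/side3c.png",cv2.resize(im[120:240,195:315],None,fx=5,fy=5,interpolation=cv2.INTER_CUBIC))
E
```

```text
[0.57669099 0.00709539 0.05683809] 0.11031857400867871 -0.0005906778209852637 -3.596128916451399 1.3217734309155225
```

View pics/side3c.png

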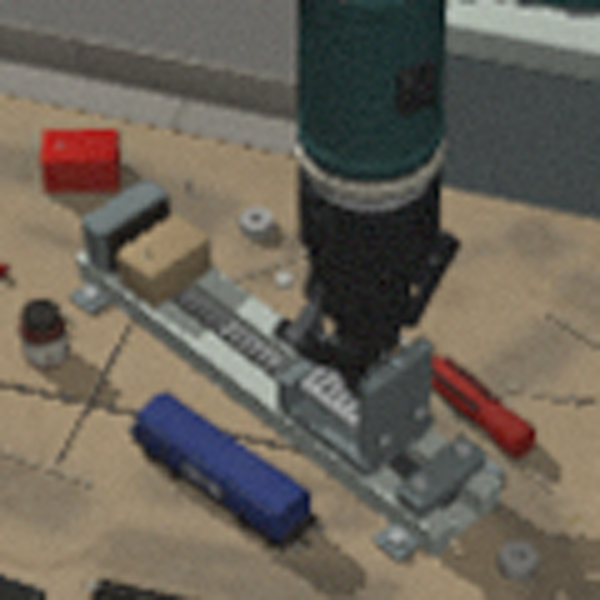

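Call:
arm_command(
  targets="4 0 0 0 0 0 0;8 0 0 0 0 0 0;12 0 0 0 0 0 0;15 0 0 0 0 0 0;17 0 0 0 0 0 0;19 0 0 0 0 0 0;21 0 0 0 0 0 0",
)

```text
time: 5.22
tool_pos: [0.5859, 0.0255, 0.0568]
tcp_rot: [2.679, 1.64, -0.004]
wrist_force: [-1.0, -3.3, 6.7]
width: -0.0
```

Call:
arm_command(
  targets="1 0 0 0 0 0 0;2 0 0 0 0 0 0;3 0 0 0 0 0 0;4 0 0 0 0 0 0;4 0 0 0 0 0 0",
)

```text
time: 5.63
tool_pos: [0.5863, 0.0271, 0.0565]
tcp_rot: [2.677, 1.641, -0.01]
wrist_force: [-3.5, -10.8, 8.8]
width: 0.003
```

Call:
arm_command(
  targets="1 0 0 0 0 0 0;2 0 0 0 0 0 0;2 0 0 0 0 0 0;2 0 0 0 0 0 0",
)

```text
time: 5.97
tool_pos: [0.5863, 0.0272, 0.0564]
tcp_rot: [2.677, 1.641, -0.015]
wrist_force: [-6.6, -15.3, 11.0]
width: -0.0
```

```bash
python3 - <<'E'
from h import *
s=bot.read_state();print((s['tool_pos']-C)@Y,s['wrist_force']@Y)
im,d=bot.read_camera("side"); np.save("side4.npy",d)
cv2.imwrite("pics/side4c.png",cv2.resize(im[120:240,195:315],None,fx=5,fy=5,interpolation=cv2.INTER_CUBIC))
E
```

```text
0.13257368917725082 -16.598960523553245
```

View pics/side4c.png

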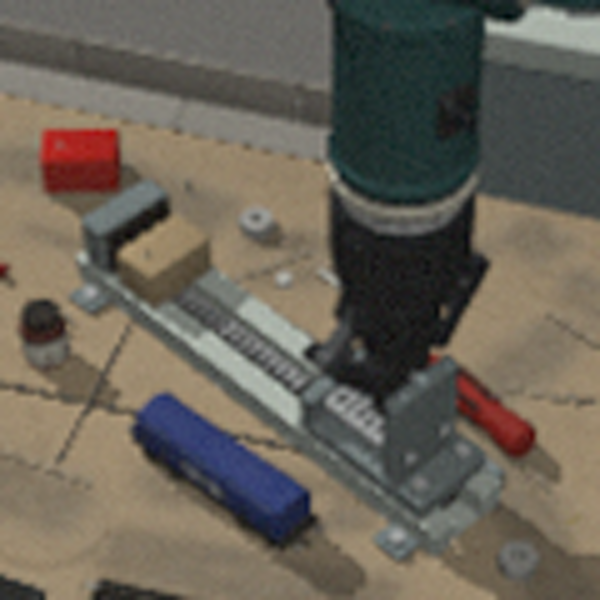

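Call:
arm_command(
  targets="-3 0 -3 0 0 0 0;-4 0 -8 0 0 0 0;-4 0 -14 0 0 0 0;-6 0 -20 0 0 0 0;-10 0 -30 0 0 0 0;-12 0 -60 0 0 0 0;-12 0 -95 0 0 0 0;-12 0 -130 0 0 0 0;-12 0 -140 0 0 0 0;-12 0 -140 0 0 0 0",
)

```text
time: 6.85
tool_pos: [0.5865, 0.0212, 0.2019]
tcp_rot: [2.676, 1.638, 0.011]
wrist_force: [0.5, 0.3, 0.5]
width: 0.0
```

Call:
arm_command(
  targets="-40 0 -20 0 0 0 0;-80 0 -20 0 0 0 0;-120 0 -20 0 0 0 0;-160 0 -20 0 0 0 0;-200 0 -20 0 0 0 0;-240 0 -20 0 0 0 0;-280 0 -20 0 0 0 0;-320 0 -20 0 0 0 0;-340 0 -20 0 0 0 0;-340 0 -20 0 0 0 0",
)

```text
time: 7.68
tool_pos: [0.426, -0.2842, 0.2145]
tcp_rot: [-2.681, -1.633, 0.005]
wrist_force: [1.0, 0.0, -0.6]
width: 0.004
```

```bash
python3 - <<'E'
from h import *
for n,b in (("top",(195,145,345,255)),("side",(195,120,315,240))):
    im,d=bot.read_camera(n)
    x0,y0,x1,y1=b
    cv2.imwrite(f"pics/{n}5c.png",cv2.resize(im[y0:y1,x0:x1],None,fx=5,fy=5,interpolation=cv2.INTER_CUBIC))
    P=cloud(n,d); z=cv2.medianBlur(P[...,2].astype(np.float32),3); roi=np.zeros(z.shape,bool); roi[150:235,195:335]=1
    for lab,lo,hi in (("push",.09,.108),("rel",.0585,.075),("block",.048,.0585),("low",.033,.044)):
        k,L,st,_=cv2.connectedComponentsWithStats((roi&(z>lo)&(z<hi)&(d>0)).astype(np.uint8),connectivity=4)
        for i in range(1,k):
            if st[i,4]<40: continue
            q=P[L==i]; q=q[np.abs(q-np.median(q,0)).max(1)<.15]; r=cv2.minAreaRect((q[:,:2]*1000).astype(np.float32))
            print(n,lab,q.mean(0).round(4),np.round(r[0],1),np.round(r[1],1),len(q))
s=bot.read_state();print(s['time'],s['tool_pos'],s['wrist_force'])
E
```

```text
top push [0.5936 0.0434 0.0995] [594.8  43.2] [12.5 54. ] 113
top rel [0.58   0.0153 0.0657] [580.8  15.6] [51.4 45.9] 364
top rel [ 0.4754 -0.188   0.0622] [ 475.6 -188.3] [24.6 57.5] 218
top block [ 0.5648 -0.0146  0.0543] [565.4 -13.9] [17.4 57.3] 134
top block [ 0.4922 -0.1566  0.0524] [ 495.6 -158.6] [34.  59.6] 274
top low [ 0.6299 -0.0655  0.04  ] [630.2 -66.6] [117.1  38.7] 506
top low [0.6033 0.0626 0.0389] [606.6  62.1] [20.5 62.4] 125
top low [ 0.5613 -0.2112  0.0413] [ 561.6 -211. ] [24.1 22.2] 80
top low [0.5592 0.0283 0.0365] [560.2  29.6] [57.5  7.4] 64
side push [0.5991 0.0446 0.0984] [596.9  44.8] [13.5 53.1] 88
side rel [ 0.4792 -0.1876  0.0624] [ 477.9 -187.6] [27.1 55.9] 98
side rel [0.5872 0.0172 0.0658] [562.3  22.8] [ 79.9 103.9] 217
side block [ 0.4929 -0.1628  0.0527] [ 487.8 -170. ] [64.  57.3] 192
side low [ 0.5058 -0.1592  0.0388] [ 506.8 -163.6] [38.1 78.7] 64
side low [ 0.565  -0.2103  0.0405] [ 564.  -211.5] [21.1 21. ] 49
side low [ 0.6362 -0.0638  0.0403] [633.  -66.8] [119.9  29.7] 335
side low [0.6023 0.0345 0.0379] [599.1  32.5] [81.2 96.9] 265
7.7833 [ 0.42778077 -0.28140797  0.21480764] [-0.10923411  0.62912804 -0.24225491]
```

View pics/top5c.png

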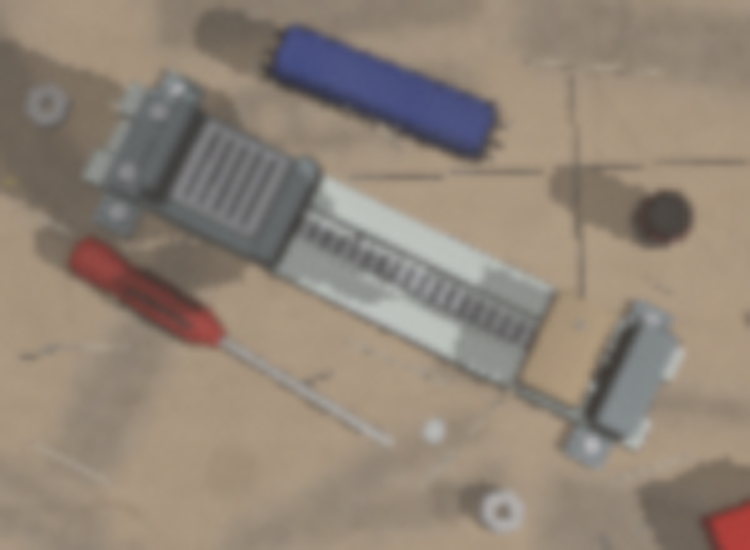

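View pics/side5c.png

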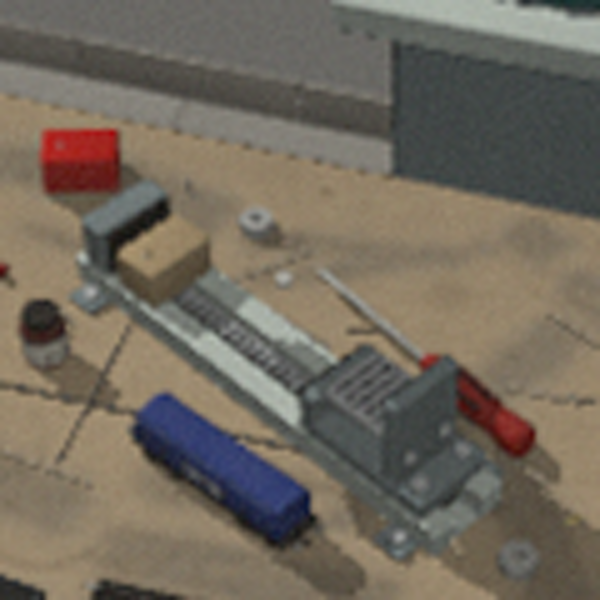

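```bash
python3 - <<'E'
from h import *
print(bot.finish_job())
E
```

```text
the job is handed in; nothing more can be done
None
```

The clamp is fully open and the job is handed in, at about 7.8 s of the 32 s allowed. With the fingers shut I pressed the release plate down about 9 mm. Holding it down, I pushed the jaw back about 120 mm, then lifted straight up and moved clear.

- **End stop:** at the end the jaw stopped moving while the push force rose from about 4 N to 17 N, so it was against the stop.
- **After release:** both cameras show the jaw against the end stop. The release plate is back up at 66 mm and the wrist force is near zero.
- **Surroundings:** the pine block, wagon and paint jar measure within about 1 mm of where they started. The screwdriver and the two nuts show no change in the pictures. I did not check the pliers and sanding block after the move, but the arm never came near them.
- **Disagreement:** the top and side cameras differ by about 2–5 mm in x. The depth data also leave a gap of about 1.6 mm between the push plate and the stop. I put both down to calibration and measurement error, since the force clearly showed contact.

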